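# Release the eccentric and close the heel jig

## Task

Close the heel jig on the bench, working with the fingertips: gently push the post of the cam lever round to the cam's low point, so that the lever lies over the engraved line and points the way the slide travels, and only then push the slide forward by its upright plate until it is fully home, driving the shoe heel up to the fixed jaw. Do not grip the lever, leave the heel lying flat in its channel, and leave the jar, the can and the hammer alone. Finish with the hand clear of everything.

Things in the scene. Friction and masses are not known exactly. Their poses are not given: they have to be found in the camera images.
- jig: Heel jig fixed on the bench: grey plate 240x210x12 mm, at x -125..115, y -150..60 from the origin (at bench level, under the slide's centre line). +x: forward, the way the slide travels; +y left. Two rails (inner faces y +-34, tops 30 mm up) form a channel, closed by the fixed jaw (face x 72, 90 wide, 46 high). A dark line along y -100, x 31..101 lies under the lever when the cam is low.
- slide (a joint): Travel of the aluminium slide along jig +x (m): 0 right back, 0.030 fully home (hard stop); starts at 0 to 0.003. Friction 3 N, no spring, stays where left. Its jaw (face at jig x -20 mm at 0) shoves the heel.
- roller (a point): Centre of the slide's follower roller: brass, 20 mm diameter, 14 to 36 mm above the bench, under the end of a side arm (18 mm wide, top 46 mm up), at jig x -75, y -100 mm when slide reads 0. It meets the cam's rim, which blocks the slide unless turned low.
- push_plate (a point): Centre of the rear face of the slide's upright push plate, 62 mm above the bench. The plate is 90 mm wide (y), 10 mm thick, 34 to 90 mm above the bench; push it along jig +x on this rear face. Moves with the slide, axes as the jig's.
- cam (a joint): Cam angle (rad). 0: low point, lever along jig +x over the line, slide free. At value a the lever points at -a from jig +x (positive is clockwise from above, to the jig's right). Starts at 1.3 to 2.2; turn it anticlockwise (from above) to 0. Stops only at -0.6 and 2.5, none at 0. Stiff: about 4.5 N at the post moves it; stays where left.
- cam_pivot (a point): On the cam's upright pivot axis, 52 mm above the bench, at jig x -19, y -100 mm (fixed). Cam: steel disc, 60 mm diameter, 16 to 36 mm above the bench, its centre 15 mm from the pivot towards the lever. Lever: dark flat bar 10 mm wide, 44 to 52 mm above the bench.
- lever_post (a point): Centre of the top of the upright black post (18 mm diameter, 52 to 105 mm above the bench) at the lever's end, 80 mm from the pivot axis. Moves with the cam.
- heel: Loose D-shaped shoe heel, brown with black rubber underside, flat in the channel ahead of the slide: 60 mm long (x), 62 wide, 28 high, about 0.1 kg. Origin at its underside (12 mm above the bench), 31 mm from the round rear, 29 mm from the flat front. Starts 10 to 23 mm short of the fixed jaw; the slide pushes it; when home it has 2 mm to spare.
- jar: Bystander: amber glass jar of shoe cream with a steel cap, 64 mm diameter, 55 mm high, left of the jig. Origin: centre of its underside.
- can: Bystander: spray can, black with a pale label and pale top, 54 mm diameter, 150 mm high, front left of the jig. Origin: centre of its underside.
- hammer: Bystander: hammer, 240 mm long, lying right of the jig. Origin at the underside, about its middle, x towards the head.
Not all that is in view belongs to the job. Of the things shaped like the heel, the brown one is meant.

How it is judged:
On the way, in this order (a step that is already met when the one before it is completed fails the run):
1. the cam is at its low point (within 0.35 rad) while the slide is still back (less than 10 mm of travel) (value of joint cam between -0.35 and 0.35 rad and value of joint slide below 0.01 m), for 0.2 s.
2. the slide is fully home (within 2.5 mm) (value of joint cam between -0.35 and 0.35 rad and value of joint slide above 0.0275 m), for 0.2 s.
At the end, for the whole second after the job is handed in: The cam is within 0.35 rad of its low point, the slide within 2.5 mm of fully home, and the heel at rest, flat in the channel between the slide and the fixed jaw (all of step 2 and x of heel in the frame of jig between 0.036 and 0.047 m and y of heel in the frame of jig between -0.006 and 0.006 m and z of heel in the frame of jig below 0.015 m and linear speed of heel below 0.01 m/s); the robot touches nothing.
It fails at once if the heel is lifted out of its place (more than 12 mm) (z of heel in the frame of jig above 0.024 m).
It fails at once if the lever is gripped or wrenched instead of pushed gently (more than 40 N on the cam lever) (contact force between cam and the fingers above 40 N).
It fails at once if the jar is moved more than 20 mm (distance of jar from where it was at the start of the episode above 0.02 m).
It fails at once if the can is moved more than 20 mm (distance of can from where it was at the start of the episode above 0.02 m).
It fails at once if the hammer is moved more than 20 mm (distance of hammer from where it was at the start of the episode above 0.02 m).
It also fails if it takes over 51 s, if anything falls off the work surface, if the arm or the gripper's body presses on something with over 40 N, if the wrist force passes 120 N, or if a joint passes its speed limit or range.

## Robot

A 6-joint arm with a two-finger parallel gripper is mounted at the origin on the work surface. World frame = base frame: x ahead of the robot, y to its left, z up, the work surface at z = 0. Lengths are in m, angles in rad, forces in N, time in s.
With the tool pointing down it reaches from about 0.25 to 0.8 m from the base axis. Payload 8.5 kg.
Tool frame: the origin (TCP) lies at the very end of the fingers, on their centre line; the grasp point (between the pads) lies 19 mm behind it (ctrl.grasp_offset is the distance from the TCP to the grasp point, in m); z points along the fingers, y is the line along which they close (so a half turn about z gives the same grasp; the last joint's range is limited). The gripper opens to 85 mm and grips with 20 to 120 N. Pads are 22 mm wide; open, the fingers measure 114 mm over their backs; the gripper's body (76 mm by 85 mm) begins 54 mm behind the grasp point. The pads swing forward as they close: fully open they stand 13 mm farther back than shut.
Start: joints at [1.313, 0.238, -0.013, 1.319, 0, 1.571], TCP at [0.134, 0.508, 0.197] pointing down, gripper open.
Joint ranges: [-2.66, 2.66], [-1.03, 1.9], [-1.14, 1.46], [-1.82, 2.27], [-1.45, 1.34], [-3.14, 3.14]. Speed limits (rad/s): [2.22, 2.22, 2.79, 3.14, 3.14, 3.14].

## Interface

Orientations are given as a rotation vector (axis times angle).
In Python, from bench import ctrl gives the robot as it stands.
- The arm moves only by the tool arm_command, never from a script. Its argument "targets" is a list of rows, each an object of numbers: "grip": the opening, from 0 (shut) to 1 (fully open); "dx", "dy", "dz": the shift along the tool's x, y, z in m; "turn": the turn about the tool's z in rad. In form: [{"grip": .., "dx": .., "dy": .., "dz": .., "turn": ..}, ...]. A call has 1 to 20 rows; each row shifts and turns the commanded pose from where the row before left it, along the tool's axes as they then stand; what a row does not reach is not made up. A row lasts 1/8 s, in which the tool goes at most 62.5 mm and 10.7 degrees, less where a joint would pass 70% of its speed; a pose out of reach is approached as far as the arm can. A call with a gripper value outside its range is refused whole. The fingers move at their own pace and stop on an object; "newtons" is the grip in N (left out, the last holds). Time passes only in rows, so rows that do not move let the fingers close. It gives the time, the measured TCP pose, the force, the opening and the grip force at its end, in the units of the state.
- ctrl.sense(): the state, without advancing time (a new reading comes with each control period).
- ctrl.grab_frame(name): name is "scene" or "top" or "wrist"; returns a dict with "frame" (384x512x3 uint8, red, green, blue), "fx", "fy", "cx", "cy" (pixels), "pose" (4x4, takes a point from camera to world coordinates); the wrist camera has in their place "T_tool_cam" (4x4, takes a point from camera to tool coordinates, whose origin is the TCP and whose axes are the flange's). Camera axes: x right, y up, looking along -z (the intrinsics and any distortion apply to the point x, -y, -z); pixel columns grow to the right and rows downward; lengths in m; the calibration is good to about 2 mm. A picture is of the moment at which its call begins: read the wrist's pose just before it. There is no depth.
- ctrl.close_job(): hands the job in; it is judged then, once.
The state is a dict: "t": time; "joint_pos": joint angles; "qvel": joint speeds; "effort": joint torques, N m; "eef_pos": TCP position; "orientation": TCP orientation; "wrist_force": force on the tool from outside, world axes, zero at the start; "ft_torque": the same for the moment, N m; "grip_width": finger opening in m; "finger_force": force on a finger pad.
Only numpy, scipy, OpenCV 4.12 (cv2) and the standard library are available. Lean on these libraries where they do the work, as an engineer would, in place of code of your own. Each camera call takes 0.05 s, during which the arm holds its last target. There are 200 camera calls.

## Working session

There is one attempt and no reset: what is moved stays moved. The work goes in short steps, Python scripts to look and compute and a tool call to move; the robot and the scene stay as the last step left them, time stands still between calls to the robot, and variables do not carry over. Pictures are saved under pics/ and viewed, at most 10 in all, crops included, and the job is handed in when it is done.

Besides the shell and the picture viewer there is one more tool, called after "Emit:" as name(argument=value, ...) on one line, values as JSON. arm_command: Moves the arm, as the interface text tells. Its arguments: {"type":"object","properties":{"targets":{"type":"array"},"newtons":{"type":"number"}},"required":["targets"]}

```bash
mkdir -p pics; python3 - <<'E'
from bench import ctrl
import cv2,numpy as np
print(ctrl.sense())
for n in("scene","top"):
    f=ctrl.grab_frame(n); cv2.imwrite(f"pics/{n}0.png",f["frame"][:,:,::-1]); 
    print(n,{k:f[k] for k in f if k!="frame"}); np.save(f"{n}0.npy",f,allow_pickle=True)
E
```

```text
{'t': 0.0, 'joint_pos': array([ 1.31298958e+00,  2.38788622e-01, -1.42329647e-02,  1.31916707e+00,
        2.43359404e-05,  1.57080384e+00]), 'qvel': array([-0.00163348, -0.00140961, -0.00032325,  0.00056769,  0.00152778,
        0.00121225]), 'effort': array([-9.28189584e-04, -5.38790667e+01,  3.46437871e+01,  1.82341423e-02,
        1.18051180e-04, -5.46608391e-06]), 'eef_pos': array([0.13373471, 0.50722886, 0.19668181]), 'orientation': array([-4.03826866e-01, -3.11532461e+00,  2.16386964e-03]), 'wrist_force': array([-1.51873908, -0.44591525,  0.27219232]), 'ft_torque': array([-0.02642226,  0.02489094,  0.04653938]), 'finger_force': 0.0, 'grip_width': 0.08523528496455322}
scene {'fx': 359.7730435905055, 'fy': 359.7730435905055, 'cx': 251.30384962572944, 'cy': 189.21533414192714, 'pose': array([[-4.57628574e-01, -6.98277891e-01,  5.50439892e-01,
         1.21515201e+00],
       [ 8.89143302e-01, -3.59759767e-01,  2.82837584e-01,
         2.80522161e-01],
       [ 5.26895407e-04,  6.18854504e-01,  7.85505459e-01,
         9.04957676e-01],
       [ 0.00000000e+00,  0.00000000e+00,  0.00000000e+00,
         1.00000000e+00]])}
top {'fx': 492.02697834956274, 'fy': 492.02697834956274, 'cx': 256.53276113484674, 'cy': 193.32047650076709, 'pose': array([[-0.00360359,  0.98639613, -0.16434625,  0.45997113],
       [-0.99995105, -0.00203993,  0.00968222,  0.00765389],
       [ 0.00921525,  0.1643731 ,  0.98635519,  1.32923962],
       [ 0.        ,  0.        ,  0.        ,  1.        ]])}
```

View pics/top0.png

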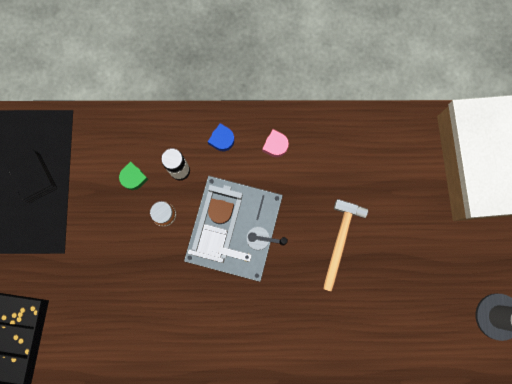

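View pics/scene0.png

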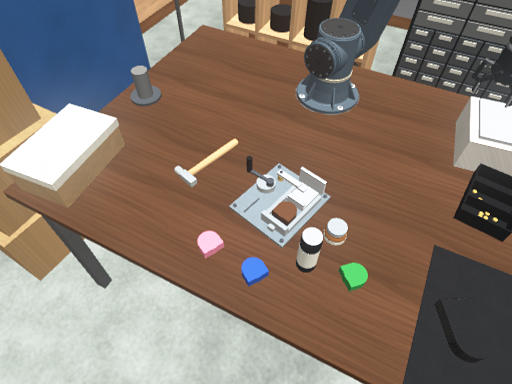

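The top view shows the jig, with plate corners near (211,178), (282,196), (261,280) and (185,262). The cam lever runs from (252,237) to the post at (284,241), and the hammer is at (345,245). Jar and can are to the left.

```bash
cat > h.py <<'E'
import numpy as np,cv2
def load(n): return np.load(n+"0.npy",allow_pickle=True).item()
def ray(f,uv,z):
    d=f["pose"][:3,:3]@np.array([(uv[0]-f["cx"])/f["fx"],-(uv[1]-f["cy"])/f["fy"],-1]); o=f["pose"][:3,3]
    return o+d*(z-o[2])/d[2]
def proj(f,p):
    q=f["pose"][:3,:3].T@(np.asarray(p)-f["pose"][:3,3]); return np.array([f["cx"]-f["fx"]*q[0]/q[2],f["cy"]+f["fy"]*q[1]/q[2]])
E
python3 - <<'E'
from h import *
f=load("top"); im=f["frame"][:,:,::-1].copy()
hsv=cv2.cvtColor(im,cv2.COLOR_BGR2HSV)
roi=np.zeros(im.shape[:2],np.uint8); roi[165:295,175:300]=1
r,g,b=[f["frame"][:,:,i].astype(int) for i in range(3)]
m=((b>r-5)&(b>60)).astype(np.uint8)*roi
m=cv2.morphologyEx(m,cv2.MORPH_OPEN,np.ones((3,3)))
c=max(cv2.findContours(m,0,2)[0],key=cv2.contourArea)
rect=cv2.minAreaRect(cv2.convexHull(c)); box=cv2.boxPoints(rect); ap=cv2.approxPolyDP(cv2.convexHull(c),6,True)[:,0]
print(box,ap)
for p in ap: print(p,ray(f,p,.012)[:2])
cv2.imwrite("pics/crop.png",cv2.resize(im[165:295,175:365],None,fx=4,fy=4,interpolation=2))
E
```

```text
[[183.73863 260.7303 ]
 [206.6764  174.7137 ]
 [290.01666 196.93777]
 [267.07886 282.95435]] [[208 177]
 [281 195]
 [278 242]
 [259 280]
 [185 261]]
[208 177] [0.72483846 0.12690396]
[281 195] [ 0.67469101 -0.07166461]
[278 242] [ 0.54750305 -0.06214803]
[259 280] [ 0.44771885 -0.01094745]
[185 261] [0.49802779 0.18493876]
```

View pics/crop.png

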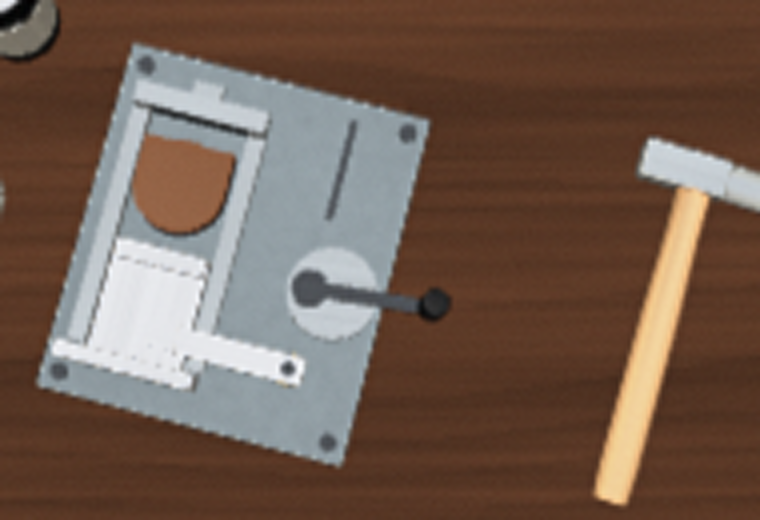

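The crop is clear: plate corners are FL(134,45), FR(429,122), BR(341,466) and BL(38,385). The pivot is at (310,288), the post top at (435,304) and the roller screw at (288,369).

```bash
python3 - <<'E'
from h import *
f=load("top")
P=lambda x,y:((x+.5)/4-.5+175,(y+.5)/4-.5+165)
W=np.array([ray(f,P(*p),.012)[:2] for p in[(134,45),(429,122),(341,466),(38,385)]])
J=np.array([[.115,.06],[.115,-.15],[-.125,-.15],[-.125,.06]])
a=W-W.mean(0);b=J-J.mean(0)
yaw=np.arctan2((b[:,0]*a[:,1]-b[:,1]*a[:,0]).sum(),(a*b).sum())
R=np.array([[np.cos(yaw),-np.sin(yaw)],[np.sin(yaw),np.cos(yaw)]]);o=W.mean(0)-R@J.mean(0)
print("yaw",yaw,"o",o,"res",(W-o-J@R.T)*1e3)
toJ=lambda uv,z:R.T@(ray(f,P(*uv),z)[:2]-o)
for n,uv,z in[("pivot",(310,288),.052),("post",(435,304),.105),("roller",(288,369),.046),("plateL",(55,350),.09),("plateR",(190,382),.09),("heelround",(180,234),.04),("heelfront",(193,148),.04),("line1",(352,122),.012),("line2",(330,218),.012)]: print(n,toJ(uv,z)*1e3)
p=toJ((435,304),.105)-[-.019,-.1]; print("cam",-np.arctan2(p[1],p[0]),np.hypot(*p))
s=load("scene")
for n,j in[("post",toJ((435,304),.105))]: print(proj(s,[*(o+R@j),.105]))
for q in W: print(proj(s,[*q,.012]))
np.savez("jig.npz",R=R,o=o,yaw=yaw)
for n,uv in[("hammer",(640,150)),("handleend",(595,500))]: print(n,toJ(uv,.02))
from bench import ctrl
print(ctrl.grab_frame("wrist")["T_tool_cam"])
E
```

```text
yaw -0.25969289313464994 o [0.60275317 0.09885374] res [[-1.33777998 -0.70905382]
 [-1.03721316  1.61034793]
 [ 1.36274337  0.77743562]
 [ 1.01224977 -1.67872973]]
pivot [ -18.73863932 -100.06195467]
post [ -12.6000593  -178.69525288]
roller [-72.53710877 -99.51680794]
plateL [-99.52133544  43.5080951 ]
plateR [-97.26168843 -43.31872656]
heelround [-5.25190099 -8.18955457]
heelfront [52.01886841 -1.35442686]
line1 [100.27332904 -98.18392618]
line2 [  33.17468585 -100.31497735]
cam 1.489649284780155 0.07895506359091052
[249.39818626 156.59620058]
[281.70970108 244.98430016]
[228.97443582 204.73328893]
[278.35542641 162.12543785]
[329.72077904 195.15902477]
hammer [ 0.12989303 -0.29072312]
handleend [-0.10294772 -0.31497592]
[[-1.64019258e-03  9.54512006e-01  2.98167973e-01  7.72553958e-02]
 [ 9.99998217e-01  1.84470453e-03 -4.04479931e-04  9.04726435e-04]
 [-9.36112760e-04  2.98166778e-01 -9.54513329e-01 -1.76527004e-01]
 [ 0.00000000e+00  0.00000000e+00  0.00000000e+00  1.00000000e+00]]
```

Emit:
arm_command(targets=[{"grip":0,"dx":-0.025,"dy":-0.0225},{"grip":0,"dx":-0.025,"dy":-0.0225},{"grip":0,"dx":-0.025,"dy":-0.0225},{"grip":0,"dx":-0.025,"dy":-0.0225},{"grip":0,"dx":-0.025,"dy":-0.0225},{"grip":0,"dx":-0.025,"dy":-0.0225},{"grip":0,"dx":-0.025,"dy":-0.0225},{"grip":0,"dx":-0.025,"dy":-0.0225},{"grip":0,"dx":-0.025,"dy":-0.0225},{"grip":0,"dx":-0.025,"dy":-0.0225},{"grip":0,"dx":-0.025,"dy":-0.0225},{"grip":0,"dx":-0.025,"dy":-0.0225},{"grip":0,"dx":-0.025,"dy":-0.0225},{"grip":0,"dx":-0.025,"dy":-0.0225},{"grip":0,"dx":-0.025,"dy":-0.0225},{"grip":0,"dx":-0.025,"dy":-0.0225},{"grip":0,"dx":-0.025,"dy":-0.0225},{"grip":0,"dx":-0.025,"dy":-0.0225},{"grip":0,"dx":-0.025,"dy":-0.0225},{"grip":0,"dx":-0.025,"dy":-0.0225}])

```text
validation failed for argument at $.ta...
```

```bash
cat > st.py <<'E'
from bench import ctrl
import numpy as np
from scipy.spatial.transform import Rotation as Ro
g=np.load("jig.npz"); s=ctrl.sense(); M=Ro.from_rotvec(s["orientation"]).as_matrix()
tx=g["R"].T@M[:2,0]
print("t",s["t"],"jigTCP mm",(g["R"].T@(s["eef_pos"][:2]-g["o"])*1e3).round(1),"z",s["eef_pos"][2].round(4),"toolx yaw in jig",np.arctan2(tx[1],tx[0]).round(3),"tilt",M[2,2].round(4),"F jig",(g["R"].T@s["wrist_force"][:2]).round(1),s["wrist_force"][2].round(1),"q",s["joint_pos"].round(2),s["grip_width"])
E
python3 st.py
```

```text
t 0.15 jigTCP mm [-558.2  274.4] z 0.1968 toolx yaw in jig -3.14 tilt -1.0 F jig [-0.3 -0.7] -0.0 q [ 1.31  0.24 -0.01  1.32 -0.    1.57] 0.08507383398845672
```

Emit:
arm_command(targets=[{"grip":0.0,"dx":-0.025,"dy":-0.0225,"dz":0.0,"turn":0.0}])

```text
t: 0.28
eef_pos: [0.1518, 0.4801, 0.1966]
orientation: [-0.401, -3.116, 0.001]
wrist_force: [0.8, 0.2, 1.4]
grip_width: 0.0697
finger_force: 0.0
```

Emit:
arm_command(targets=[{"grip":0.0,"dx":-0.025,"dy":-0.0225,"dz":0.0,"turn":0.0},{"grip":0.0,"dx":-0.025,"dy":-0.0225,"dz":0.0,"turn":0.0},{"grip":0.0,"dx":-0.025,"dy":-0.0225,"dz":0.0,"turn":0.0},{"grip":0.0,"dx":-0.025,"dy":-0.0225,"dz":0.0,"turn":0.0},{"grip":0.0,"dx":-0.025,"dy":-0.0225,"dz":0.0,"turn":0.0},{"grip":0.0,"dx":-0.025,"dy":-0.0225,"dz":0.0,"turn":0.0},{"grip":0.0,"dx":-0.025,"dy":-0.0225,"dz":0.0,"turn":0.0},{"grip":0.0,"dx":-0.025,"dy":-0.0225,"dz":0.0,"turn":0.0},{"grip":0.0,"dx":-0.025,"dy":-0.0225,"dz":0.0,"turn":0.0},{"grip":0.0,"dx":-0.025,"dy":-0.0225,"dz":0.0,"turn":0.0},{"grip":0.0,"dx":-0.025,"dy":-0.0225,"dz":0.0,"turn":0.0},{"grip":0.0,"dx":-0.025,"dy":-0.0225,"dz":0.0,"turn":0.0},{"grip":0.0,"dx":-0.025,"dy":-0.0225,"dz":0.0,"turn":0.0},{"grip":0.0,"dx":-0.025,"dy":-0.0225,"dz":0.0,"turn":0.0},{"grip":0.0,"dx":-0.025,"dy":-0.0225,"dz":0.0,"turn":0.0},{"grip":0.0,"dx":-0.025,"dy":-0.0225,"dz":0.0,"turn":0.0},{"grip":0.0,"dx":-0.025,"dy":-0.0225,"dz":0.0,"turn":0.0},{"grip":0.0,"dx":-0.025,"dy":-0.0225,"dz":0.0,"turn":0.0},{"grip":0.0,"dx":-0.025,"dy":-0.0225,"dz":0.0,"turn":0.0}])

```text
t: 2.65
eef_pos: [0.503, -0.056, 0.1971]
orientation: [-0.404, -3.115, 0.0]
wrist_force: [-0.2, 1.1, 0.7]
grip_width: -0.0001
finger_force: 0.0
```

```bash
python3 st.py
```

```text
t 2.65 jigTCP mm [ -56.7 -175.3] z 0.1971 toolx yaw in jig -3.14 tilt -1.0 F jig [-0.5  1. ] 0.7 q [-0.11  0.21 -0.06  1.31 -0.    0.15] -0.00012010157184648188
```

Emit:
arm_command(targets=[{"grip":0.0,"dx":0.0,"dy":-0.003,"dz":0.025,"turn":0.0},{"grip":0.0,"dx":0.0,"dy":0.0,"dz":0.025,"turn":0.0},{"grip":0.0,"dx":0.0,"dy":0.0,"dz":0.025,"turn":0.0},{"grip":0.0,"dx":0.0,"dy":0.0,"dz":0.025,"turn":0.0},{"grip":0.0,"dx":0.0,"dy":0.0,"dz":0.025,"turn":-0.08},{"grip":0.0,"dx":0.0,"dy":0.0,"dz":0.0,"turn":0.0},{"grip":0.0,"dx":-0.005,"dy":0.0,"dz":0.0,"turn":0.0},{"grip":0.0,"dx":-0.005,"dy":0.0,"dz":0.0,"turn":0.0},{"grip":0.0,"dx":-0.005,"dy":0.0,"dz":0.0,"turn":0.0},{"grip":0.0,"dx":0.0,"dy":0.0,"dz":0.0,"turn":0.0}])

```text
t: 3.9
eef_pos: [0.5173, -0.0607, 0.0726]
orientation: [0.279, 3.128, -0.0]
wrist_force: [0.2, 0.3, 0.2]
grip_width: 0.0001
finger_force: 0.0
```

```bash
python3 st.py; python3 - <<'E'
from bench import ctrl
import cv2
f=ctrl.grab_frame("wrist"); cv2.imwrite("pics/w1.png",f["frame"][:,:,::-1])
E
```

```text
t 3.9 jigTCP mm [ -41.6 -176.1] z 0.0726 toolx yaw in jig -3.06 tilt -1.0 F jig [0.2 0.4] 0.2 q [-0.12  0.3  -0.26  1.01 -0.    0.06] 0.00011864978619388595
```

View pics/w1.png

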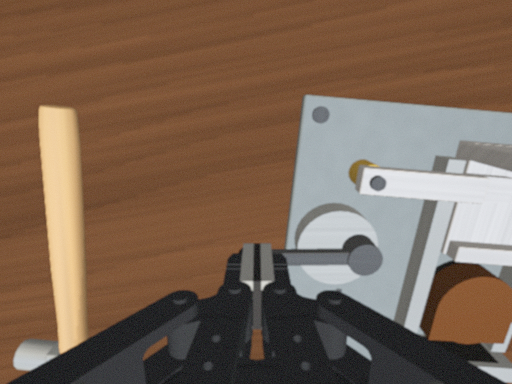

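The wrist view shows the shut fingers (257,255) in line with the lever end, behind the post. The pivot is at (363,255). I'll push along the arc now.

Emit:
arm_command(targets=[{"grip":0.0,"dx":-0.002,"dy":-0.001,"dz":0.0,"turn":0.0},{"grip":0.0,"dx":-0.002,"dy":-0.001,"dz":0.0,"turn":0.0},{"grip":0.0,"dx":-0.002,"dy":-0.001,"dz":0.0,"turn":0.0},{"grip":0.0,"dx":-0.002,"dy":-0.002,"dz":0.0,"turn":0.0},{"grip":0.0,"dx":-0.004,"dy":-0.0009,"dz":0.0,"turn":-0.05},{"grip":0.0,"dx":-0.004,"dy":-0.0009,"dz":0.0,"turn":-0.05},{"grip":0.0,"dx":-0.004,"dy":-0.0009,"dz":0.0,"turn":-0.05},{"grip":0.0,"dx":-0.004,"dy":-0.0009,"dz":0.0,"turn":-0.05},{"grip":0.0,"dx":-0.004,"dy":-0.0009,"dz":0.0,"turn":-0.05},{"grip":0.0,"dx":-0.004,"dy":-0.0009,"dz":0.0,"turn":-0.05}])

```text
t: 5.2
eef_pos: [0.5473, -0.0737, 0.0723]
orientation: [0.194, -3.135, 0.0]
wrist_force: [-0.5, -0.3, -0.8]
grip_width: 0.0
finger_force: 0.0
```

```bash
python3 st.py
```

```text
t 5.2 jigTCP mm [  -9.2 -181. ] z 0.0723 toolx yaw in jig -2.758 tilt -1.0 F jig [-0.4 -0.5] -0.8 q [-0.13  0.35 -0.18  1.04 -0.   -0.26] 1.3401534642978667e-05
```

```bash
python3 - <<'E'
from bench import ctrl
import cv2
f=ctrl.grab_frame("scene"); cv2.imwrite("pics/s1.png",cv2.resize(f["frame"][120:250,200:360,::-1],None,fx=4,fy=4,interpolation=2))
E
```

```text
(no output)
```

View pics/s1.png

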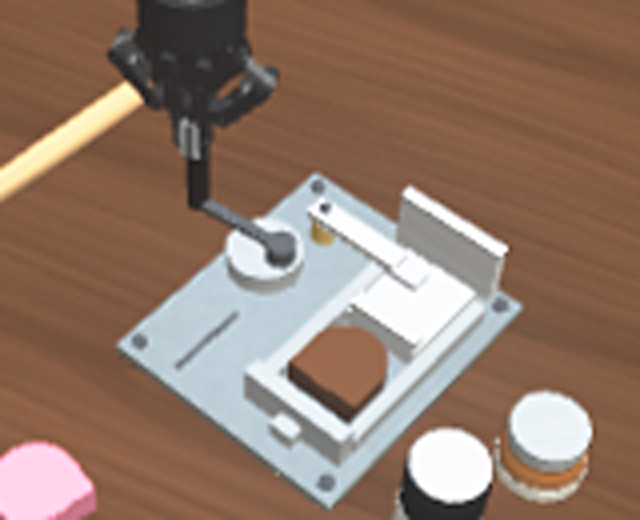

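The scene crop shows the post standing in front of the shut fingers near (200,170). I'll continue.

Emit:
arm_command(targets=[{"grip":0.0,"dx":-0.004,"dy":-0.0009,"dz":0.0,"turn":-0.05},{"grip":0.0,"dx":-0.004,"dy":-0.0009,"dz":0.0,"turn":-0.05},{"grip":0.0,"dx":-0.004,"dy":-0.0009,"dz":0.0,"turn":-0.05},{"grip":0.0,"dx":-0.004,"dy":-0.0009,"dz":0.0,"turn":-0.05},{"grip":0.0,"dx":-0.004,"dy":-0.0009,"dz":0.0,"turn":-0.05},{"grip":0.0,"dx":-0.004,"dy":-0.0009,"dz":0.0,"turn":-0.05},{"grip":0.0,"dx":-0.004,"dy":-0.0009,"dz":0.0,"turn":-0.05}])

```text
t: 6.12
eef_pos: [0.5757, -0.0722, 0.0723]
orientation: [0.736, -3.054, 0.0]
wrist_force: [0.1, 0.7, 0.7]
grip_width: -0.0
finger_force: 0.0
```

```bash
python3 st.py
```

```text
t 6.125 jigTCP mm [  17.8 -172.2] z 0.0723 toolx yaw in jig -2.409 tilt -1.0 F jig [-0.1  0.7] 0.7 q [-0.12  0.4  -0.11  1.06 -0.   -0.6 ] -2.3305231343259045e-05
```

```bash
python3 - <<'E'
from bench import ctrl
import cv2,numpy as np
f=ctrl.grab_frame("scene"); w=ctrl.grab_frame("wrist")
a=cv2.resize(f["frame"][135:220,210:310,::-1],(452,384),interpolation=2)
cv2.imwrite("pics/s2.png",cv2.resize(np.hstack([a,w["frame"][:,120:460,::-1]]),None,fx=1,fy=1))
E
```

```text
(no output)
```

View pics/s2.png

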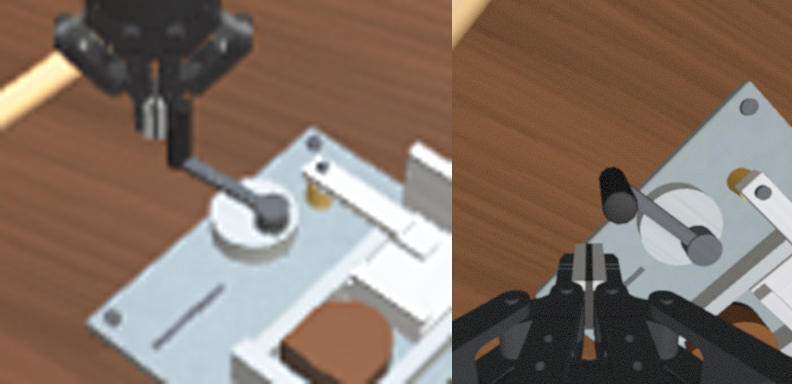

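```bash
cat > cam.py <<'E'
import numpy as np
from bench import ctrl
from scipy.spatial.transform import Rotation as Ro
from h import ray
g=np.load("jig.npz")
def wrist():
    s=ctrl.sense(); f=ctrl.grab_frame("wrist"); T=np.eye(4); T[:3,:3]=Ro.from_rotvec(s["orientation"]).as_matrix(); T[:3,3]=s["eef_pos"]
    f["pose"]=T@f["T_tool_cam"]; return f
def jig(f,uv,z): return g["R"].T@(ray(f,uv,z)[:2]-g["o"])*1e3
E
python3 - <<'E'
from cam import *
f=wrist(); k=-452+120
for n,uv,z in[("pivot",(703,247),.052),("posttop",(620,207),.105),("base",(612,180),.052),("tipshut",(589,250),.08)]: print(n,jig(f,(uv[0]+k,uv[1]),z))
E
```

```text
pivot [-20.899391  -99.5550693]
posttop [ -13.55595662 -178.30120059]
base [ -13.75502281 -178.5573046 ]
tipshut [  22.69065318 -165.82370004]
```

```bash
python3 - <<'E'
from cam import *
from h import proj,load
s=load("scene"); e=ctrl.sense()["eef_pos"]; print(e)
S=lambda p:(proj(s,p)-[210,135])*[4.52,4.518]
print("tip",S(e)); print("tip+30",S(e+[0,0,.03]))
p=g["o"]+g["R"]@[-.0130,-.1784]
for z in(.052,.105): print("post",z,S([*p,z]))
f=wrist()
q=np.linalg.inv(f["T_tool_cam"])@[0,0,0,1]; print("tip in wrist",f["cx"]-f["fx"]*q[0]/q[2]+332,f["cy"]+f["fy"]*q[1]/q[2])
E
```

```text
[ 0.57567264 -0.07213099  0.07221941]
tip [155.29229986 159.60365569]
tip+30 [154.63234288 129.86249238]
post 0.052 [179.05134132 149.68951229]
post 0.105 [178.80267075  97.46522025]
tip in wrist 586.4297714127595 232.71639239915208
```

```bash
python3 - <<'E'
from cam import *
import cv2
f=wrist(); Ti=np.linalg.inv(f["T_tool_cam"])
for d in(0,10,20,30,40,50,60):
  for x in(0,.011):
    q=Ti@[x,0,-d/1e3,1]; print(d,x,(f["cx"]-f["fx"]*q[0]/q[2]).round(),(f["cy"]+f["fy"]*q[1]/q[2]).round(),end=" | ")
  print()
s=ctrl.grab_frame("scene")
a=cv2.resize(s["frame"][140:180,225:275,::-1],(500,400),interpolation=2)
b=cv2.resize(f["frame"][150:310,200:320,::-1],(300,400),interpolation=2)
cv2.imwrite("pics/z3.png",np.hstack([a,b]))
E
```

```text
0 0 254.0 233.0 | 0 0.011 254.0 216.0 | 
10 0 254.0 240.0 | 10 0.011 254.0 222.0 | 
20 0 254.0 247.0 | 20 0.011 254.0 229.0 | 
30 0 254.0 256.0 | 30 0.011 254.0 236.0 | 
40 0 254.0 266.0 | 40 0.011 254.0 245.0 | 
50 0 254.0 277.0 | 50 0.011 254.0 255.0 | 
60 0 254.0 289.0 | 60 0.011 254.0 266.0 |
```

View pics/z3.png

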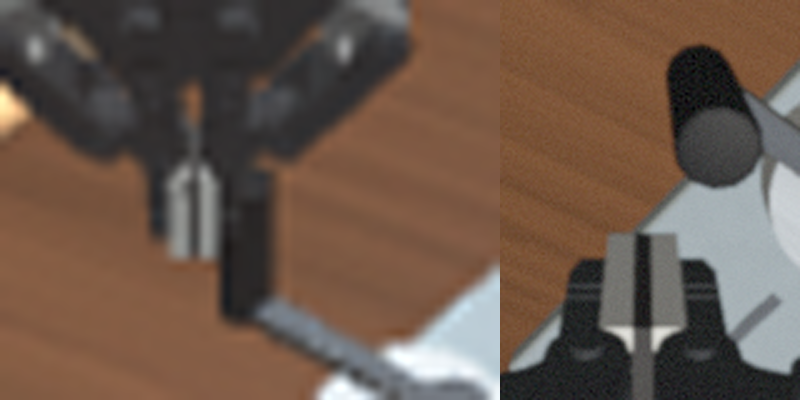

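The zoom shows the shut fingertips visibly ending about 35 mm short of the stated TCP. At TCP z=0.072 they passed just over the post, so the cam hasn't moved. I'll go back behind the post and lower.

Emit:
arm_command(targets=[{"grip":0.0,"dx":0.0,"dy":0.0,"dz":-0.02,"turn":0.0},{"grip":0.0,"dx":0.013,"dy":0.01,"dz":0.0,"turn":0.0},{"grip":0.0,"dx":0.013,"dy":0.01,"dz":0.0,"turn":0.0},{"grip":0.0,"dx":0.013,"dy":0.01,"dz":0.0,"turn":0.0},{"grip":0.0,"dx":0.014,"dy":0.01,"dz":0.0,"turn":0.0},{"grip":0.0,"dx":0.0,"dy":0.0,"dz":0.0,"turn":0.13},{"grip":0.0,"dx":0.0,"dy":0.0,"dz":0.0,"turn":0.13},{"grip":0.0,"dx":0.0,"dy":0.0,"dz":0.0,"turn":0.13},{"grip":0.0,"dx":0.0,"dy":0.0,"dz":0.0,"turn":0.13},{"grip":0.0,"dx":0.0,"dy":0.0,"dz":0.0,"turn":0.13},{"grip":0.0,"dx":0.0,"dy":0.0,"dz":0.0,"turn":0.0},{"grip":0.0,"dx":0.0,"dy":0.0,"dz":0.012,"turn":0.0},{"grip":0.0,"dx":0.0,"dy":0.0,"dz":0.012,"turn":0.0},{"grip":0.0,"dx":0.0,"dy":0.0,"dz":0.012,"turn":0.0},{"grip":0.0,"dx":0.0,"dy":0.0,"dz":0.011,"turn":0.0},{"grip":0.0,"dx":0.0,"dy":0.0,"dz":0.0,"turn":0.0}])

```text
t: 8.43
eef_pos: [0.5095, -0.0605, 0.0442]
orientation: [-0.278, -3.127, 0.0]
wrist_force: [-0.1, -1.1, 0.6]
grip_width: -0.0
finger_force: 0.0
```

```bash
python3 st.py
```

```text
t 8.425 jigTCP mm [ -49.2 -177.9] z 0.0442 toolx yaw in jig -3.059 tilt -1.0 F jig [ 0.2 -1.1] 0.6 q [-0.12  0.32 -0.31  0.94 -0.    0.06] -3.6553869603905514e-05
```

Emit:
arm_command(targets=[{"grip":0.0,"dx":-0.004,"dy":0.0,"dz":0.0,"turn":0.0},{"grip":0.0,"dx":-0.004,"dy":0.0,"dz":0.0,"turn":0.0},{"grip":0.0,"dx":-0.004,"dy":0.0,"dz":0.0,"turn":0.0},{"grip":0.0,"dx":-0.004,"dy":0.0,"dz":0.0,"turn":0.0},{"grip":0.0,"dx":-0.003,"dy":0.0,"dz":0.0,"turn":0.0},{"grip":0.0,"dx":-0.003,"dy":0.0,"dz":0.0,"turn":0.0}])

```text
t: 9.18
eef_pos: [0.5312, -0.0646, 0.0452]
orientation: [-0.279, -3.128, 0.001]
wrist_force: [-4.3, -1.0, 3.7]
grip_width: 0.0
finger_force: 2.3
```

```bash
python3 st.py
```

```text
t 9.175 jigTCP mm [ -27.1 -176.4] z 0.0452 toolx yaw in jig -3.06 tilt -1.0 F jig [-4.  -2.1] 3.7 q [-0.12  0.35 -0.26  0.96 -0.    0.06] 1.5592523613271593e-05
```

Emit:
arm_command(targets=[{"grip":0.0,"dx":-0.001,"dy":-0.002,"dz":0.0,"turn":-0.065},{"grip":0.0,"dx":-0.004,"dy":-0.0014,"dz":0.0,"turn":-0.05},{"grip":0.0,"dx":-0.004,"dy":-0.0014,"dz":0.0,"turn":-0.05},{"grip":0.0,"dx":-0.004,"dy":-0.0009,"dz":0.0,"turn":-0.05},{"grip":0.0,"dx":-0.004,"dy":-0.0009,"dz":0.0,"turn":-0.05},{"grip":0.0,"dx":-0.004,"dy":-0.0009,"dz":0.0,"turn":-0.05},{"grip":0.0,"dx":-0.004,"dy":-0.0009,"dz":0.0,"turn":-0.05},{"grip":0.0,"dx":-0.004,"dy":-0.0009,"dz":0.0,"turn":-0.05}])

```text
t: 10.18
eef_pos: [0.5594, -0.0722, 0.0447]
orientation: [0.375, -3.117, -0.002]
wrist_force: [-4.8, 2.2, -0.1]
grip_width: -0.0001
finger_force: 2.1
```

```bash
python3 st.py
```

```text
t 10.175 jigTCP mm [   2.  -176.4] z 0.0447 toolx yaw in jig -2.643 tilt -1.0 F jig [-5.2  0.9] -0.1 q [-0.13  0.4  -0.19  0.99  0.   -0.37] -0.00010593419027973125
```

Emit:
arm_command(targets=[{"grip":0.0,"dx":-0.004,"dy":-0.0011,"dz":0.0,"turn":-0.05},{"grip":0.0,"dx":-0.004,"dy":-0.0011,"dz":0.0,"turn":-0.05},{"grip":0.0,"dx":-0.004,"dy":-0.0009,"dz":0.0,"turn":-0.05},{"grip":0.0,"dx":-0.004,"dy":-0.0009,"dz":0.0,"turn":-0.05},{"grip":0.0,"dx":-0.004,"dy":-0.0009,"dz":0.0,"turn":-0.05},{"grip":0.0,"dx":-0.004,"dy":-0.0009,"dz":0.0,"turn":-0.05},{"grip":0.0,"dx":-0.004,"dy":-0.0009,"dz":0.0,"turn":-0.05},{"grip":0.0,"dx":-0.004,"dy":-0.0009,"dz":0.0,"turn":-0.05},{"grip":0.0,"dx":-0.004,"dy":-0.0009,"dz":0.0,"turn":-0.05},{"grip":0.0,"dx":-0.004,"dy":-0.0009,"dz":0.0,"turn":-0.05}])

```text
t: 11.42
eef_pos: [0.5986, -0.0634, 0.0445]
orientation: [1.133, -2.927, -0.002]
wrist_force: [-5.8, -0.0, 0.2]
grip_width: 0.0001
finger_force: 2.2
```

```bash
python3 st.py
```

```text
t 11.425 jigTCP mm [  37.7 -157.9] z 0.0445 toolx yaw in jig -2.143 tilt -1.0 F jig [-5.6 -1.5] 0.2 q [-0.11  0.46 -0.09  1.03 -0.   -0.84] 0.00012802239343341276
```

Emit:
arm_command(targets=[{"grip":0.0,"dx":-0.004,"dy":-0.0009,"dz":0.0,"turn":-0.05},{"grip":0.0,"dx":-0.004,"dy":-0.0009,"dz":0.0,"turn":-0.05},{"grip":0.0,"dx":-0.004,"dy":-0.0009,"dz":0.0,"turn":-0.05},{"grip":0.0,"dx":-0.004,"dy":-0.0009,"dz":0.0,"turn":-0.05},{"grip":0.0,"dx":-0.004,"dy":-0.0009,"dz":0.0,"turn":-0.05},{"grip":0.0,"dx":-0.004,"dy":-0.0009,"dz":0.0,"turn":-0.05},{"grip":0.0,"dx":-0.004,"dy":-0.0009,"dz":0.0,"turn":-0.05},{"grip":0.0,"dx":-0.004,"dy":-0.0009,"dz":0.0,"turn":-0.05},{"grip":0.0,"dx":-0.004,"dy":-0.0009,"dz":0.0,"turn":-0.05},{"grip":0.0,"dx":-0.004,"dy":-0.0009,"dz":0.0,"turn":-0.05},{"grip":0.0,"dx":-0.004,"dy":-0.0009,"dz":0.0,"turn":-0.05}])

```text
t: 12.8
eef_pos: [0.6311, -0.0332, 0.0447]
orientation: [1.885, -2.51, -0.001]
wrist_force: [-5.2, -3.1, -0.4]
grip_width: 0.0002
finger_force: 2.1
```

```bash
python3 st.py; python3 - <<'E'
from bench import ctrl
import cv2
f=ctrl.grab_frame("scene"); cv2.imwrite("pics/s4.png",cv2.resize(f["frame"][120:250,200:360,::-1],None,fx=4,fy=4,interpolation=2))
E
```

```text
t 12.8 jigTCP mm [  61.3 -120.4] z 0.0447 toolx yaw in jig -1.593 tilt -1.0 F jig [-4.2 -4.3] -0.4 q [-0.05  0.5  -0.01  1.06 -0.   -1.34] 0.000168704629685744
```

View pics/s4.png

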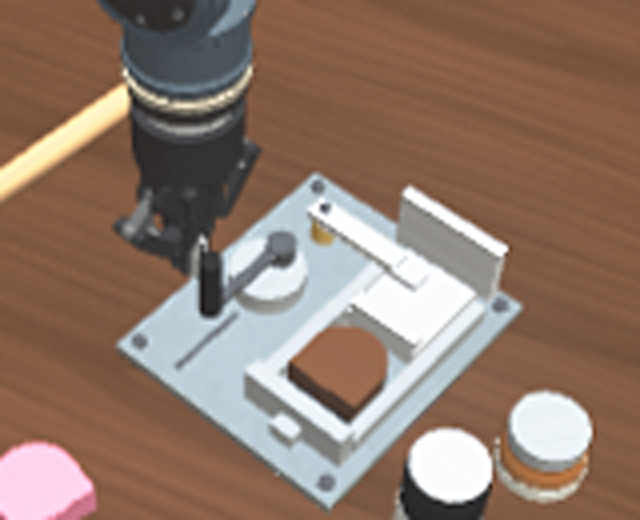

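The lever now runs from the pivot (282,247) to the post base (210,310), parallel to and over the engraved line, and the slide is still back. Next I retreat and move behind the push plate.

Emit:
arm_command(targets=[{"grip":0.0,"dx":0.01,"dy":0.0,"dz":0.0,"turn":0.0},{"grip":0.0,"dx":0.01,"dy":0.0,"dz":0.0,"turn":0.0},{"grip":0.0,"dx":0.01,"dy":0.0,"dz":0.0,"turn":0.0},{"grip":0.0,"dx":0.0,"dy":0.0,"dz":-0.03,"turn":0.0},{"grip":0.0,"dx":0.0,"dy":0.0,"dz":-0.03,"turn":0.0},{"grip":0.0,"dx":0.0,"dy":0.0,"dz":-0.03,"turn":0.0},{"grip":0.0,"dx":0.0,"dy":0.0,"dz":-0.03,"turn":0.0},{"grip":0.0,"dx":-0.019,"dy":0.026,"dz":0.0,"turn":0.0},{"grip":0.0,"dx":-0.019,"dy":0.026,"dz":0.0,"turn":0.0},{"grip":0.0,"dx":-0.019,"dy":0.026,"dz":0.0,"turn":0.0},{"grip":0.0,"dx":-0.019,"dy":0.026,"dz":0.0,"turn":0.0},{"grip":0.0,"dx":-0.019,"dy":0.026,"dz":0.0,"turn":0.0},{"grip":0.0,"dx":-0.019,"dy":0.026,"dz":0.0,"turn":0.0},{"grip":0.0,"dx":-0.019,"dy":0.026,"dz":0.0,"turn":0.0},{"grip":0.0,"dx":-0.019,"dy":0.026,"dz":0.0,"turn":0.0}])

```text
t: 14.72
eef_pos: [0.4661, 0.1429, 0.1655]
orientation: [-1.884, 2.513, -0.0]
wrist_force: [-0.7, 0.7, -0.1]
grip_width: -0.0001
finger_force: 0.0
```

Emit:
arm_command(targets=[{"grip":0.0,"dx":0.0,"dy":0.0,"dz":0.0,"turn":0.172},{"grip":0.0,"dx":0.0,"dy":0.0,"dz":0.0,"turn":0.172},{"grip":0.0,"dx":0.0,"dy":0.0,"dz":0.0,"turn":0.172},{"grip":0.0,"dx":0.0,"dy":0.0,"dz":0.0,"turn":0.172},{"grip":0.0,"dx":0.0,"dy":0.0,"dz":0.0,"turn":0.172},{"grip":0.0,"dx":0.0,"dy":0.0,"dz":0.0,"turn":0.172},{"grip":0.0,"dx":0.0,"dy":0.0,"dz":0.0,"turn":0.172},{"grip":0.0,"dx":0.0,"dy":0.0,"dz":0.0,"turn":0.172},{"grip":0.0,"dx":0.0,"dy":0.0,"dz":0.0,"turn":0.172},{"grip":0.0,"dx":0.0,"dy":0.0,"dz":0.0,"turn":0.0}])

```text
t: 15.98
eef_pos: [0.4668, 0.1422, 0.1655]
orientation: [0.408, 3.115, 0.0]
wrist_force: [-0.5, 0.4, 0.4]
grip_width: -0.0001
finger_force: 0.0
```

```bash
python3 st.py; python3 - <<'E'
from cam import *
import cv2
f=wrist(); cv2.imwrite("pics/w5.png",f["frame"][:,:,::-1]); np.save("w5.npy",{k:f[k] for k in f},allow_pickle=True)
E
```

```text
t 15.975 jigTCP mm [-142.5    7. ] z 0.1655 toolx yaw in jig 3.141 tilt -1.0 F jig [-0.5  0.2] 0.4 q [ 0.3   0.19 -0.16  1.22 -0.    0.56] -5.119226980582562e-05
```

View pics/w5.png

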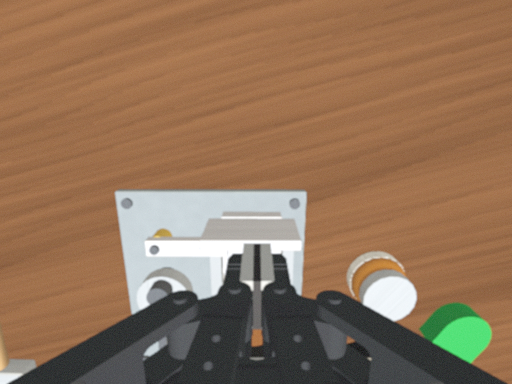

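The wrist view shows the push plate's rear face (columns 202–300, rows 220–240) ahead of the shut fingers (257), with the lever clear to the left.

```bash
python3 - <<'E'
from cam import *
f=np.load("w5.npy",allow_pickle=True).item()
for uv in[(202,239),(300,239)]: print(jig(f,uv,.09))
for uv in[(207,220),(295,220)]: print(jig(f,uv,.034))
E
```

```text
[-105.0908941   -39.76031774]
[-104.8452768    45.77074339]
[-101.2348406   -43.95318778]
[-100.97772689   48.110697  ]
```

Emit:
arm_command(targets=[{"grip":0.0,"dx":0.0,"dy":-0.006,"dz":0.027,"turn":0.0},{"grip":0.0,"dx":0.0,"dy":0.0,"dz":0.027,"turn":0.0},{"grip":0.0,"dx":0.0,"dy":0.0,"dz":0.027,"turn":0.0},{"grip":0.0,"dx":0.0,"dy":0.0,"dz":0.027,"turn":0.0},{"grip":0.0,"dx":0.0,"dy":0.0,"dz":0.027,"turn":0.0},{"grip":0.0,"dx":0.0,"dy":0.0,"dz":0.0,"turn":0.0},{"grip":0.0,"dx":-0.005,"dy":0.0,"dz":0.0,"turn":0.0},{"grip":0.0,"dx":-0.005,"dy":0.0,"dz":0.0,"turn":0.0},{"grip":0.0,"dx":-0.005,"dy":0.0,"dz":0.0,"turn":0.0},{"grip":0.0,"dx":-0.005,"dy":0.0,"dz":0.0,"turn":0.0},{"grip":0.0,"dx":-0.004,"dy":0.0,"dz":0.0,"turn":0.0},{"grip":0.0,"dx":-0.004,"dy":0.0,"dz":0.0,"turn":0.0},{"grip":0.0,"dx":-0.004,"dy":0.0,"dz":0.0,"turn":0.0},{"grip":0.0,"dx":-0.004,"dy":0.0,"dz":0.0,"turn":0.0}])

```text
t: 17.77
eef_pos: [0.4995, 0.1276, 0.0302]
orientation: [-0.408, -3.114, 0.0]
wrist_force: [-3.3, 1.5, 2.7]
grip_width: 0.0
finger_force: 1.6
```

```bash
python3 st.py
```

```text
t 17.775 jigTCP mm [-107.1    1.3] z 0.0302 toolx yaw in jig 3.141 tilt -1.0 F jig [-3.6  0.6] 2.7 q [ 0.25  0.34 -0.33  0.9   0.    0.51] 6.47935154674025e-06
```

Emit:
arm_command(targets=[{"grip":0.0,"dx":-0.004,"dy":0.0,"dz":0.0,"turn":0.0},{"grip":0.0,"dx":-0.004,"dy":0.0,"dz":0.0,"turn":0.0},{"grip":0.0,"dx":-0.004,"dy":0.0,"dz":0.0,"turn":0.0},{"grip":0.0,"dx":-0.003,"dy":0.0,"dz":0.0,"turn":0.0},{"grip":0.0,"dx":-0.002,"dy":0.0,"dz":0.0,"turn":0.0},{"grip":0.0,"dx":-0.001,"dy":0.0,"dz":0.0,"turn":0.0}])

```text
t: 18.52
eef_pos: [0.5172, 0.1229, 0.0302]
orientation: [-0.409, -3.115, 0.0]
wrist_force: [-3.1, 1.2, 1.6]
grip_width: 0.0003
finger_force: 1.9
```

```bash
python3 st.py
```

```text
t 18.525 jigTCP mm [-88.8   1.3] z 0.0302 toolx yaw in jig 3.14 tilt -1.0 F jig [-3.3  0.4] 1.6 q [ 0.23  0.36 -0.29  0.92 -0.    0.49] 0.00033635966373569303
```

Still sliding at about 3 N, so I'll go on in 1 mm steps until the stop.

Emit:
arm_command(targets=[{"grip":0.0,"dx":-0.001,"dy":0.0,"dz":0.0,"turn":0.0},{"grip":0.0,"dx":-0.001,"dy":0.0,"dz":0.0,"turn":0.0},{"grip":0.0,"dx":-0.001,"dy":0.0,"dz":0.0,"turn":0.0},{"grip":0.0,"dx":-0.001,"dy":0.0,"dz":0.0,"turn":0.0}])

```text
t: 19.02
eef_pos: [0.52, 0.1221, 0.0302]
orientation: [-0.408, -3.113, -0.0]
wrist_force: [-10.1, 2.9, 5.8]
grip_width: 0.0001
finger_force: 5.3
```

Emit:
arm_command(targets=[{"grip":0.0,"dx":-0.001,"dy":0.0,"dz":0.0,"turn":0.0},{"grip":0.0,"dx":-0.001,"dy":0.0,"dz":0.0,"turn":0.0}])

```text
t: 19.27
eef_pos: [0.5199, 0.1221, 0.0302]
orientation: [-0.406, -3.11, -0.001]
wrist_force: [-18.4, 6.2, 12.7]
grip_width: -0.0003
finger_force: 9.6
```

```bash
python3 st.py
```

```text
t 19.275 jigTCP mm [-86.    1.2] z 0.0302 toolx yaw in jig 3.141 tilt -1.0 F jig [-19.3   1.3] 12.7 q [ 0.23  0.37 -0.28  0.93  0.    0.49] -0.00028420766218389493
```

The hard stop is reached: no motion while the force rises to 19 N. Backing off.

Emit:
arm_command(targets=[{"grip":0.0,"dx":0.004,"dy":0.0,"dz":0.0,"turn":0.0},{"grip":0.0,"dx":0.012,"dy":0.0,"dz":0.0,"turn":0.0},{"grip":0.0,"dx":0.012,"dy":0.0,"dz":0.0,"turn":0.0},{"grip":0.0,"dx":0.012,"dy":0.0,"dz":0.0,"turn":0.0},{"grip":0.0,"dx":0.0,"dy":0.0,"dz":-0.03,"turn":0.0},{"grip":0.0,"dx":0.0,"dy":0.0,"dz":-0.03,"turn":0.0},{"grip":0.0,"dx":0.0,"dy":0.0,"dz":-0.03,"turn":0.0},{"grip":0.0,"dx":0.0,"dy":0.0,"dz":-0.03,"turn":0.0},{"grip":0.0,"dx":0.02,"dy":0.0,"dz":-0.01,"turn":0.0},{"grip":0.0,"dx":0.02,"dy":0.0,"dz":-0.01,"turn":0.0},{"grip":0.0,"dx":0.02,"dy":0.0,"dz":-0.01,"turn":0.0},{"grip":0.0,"dx":0.02,"dy":0.0,"dz":0.0,"turn":0.0},{"grip":0.0,"dx":0.0,"dy":0.0,"dz":0.0,"turn":0.0}])

```text
t: 20.9
eef_pos: [0.4053, 0.1527, 0.1802]
orientation: [-0.406, -3.115, 0.0]
wrist_force: [0.1, 0.5, 0.4]
grip_width: -0.0002
finger_force: 0.0
```

```bash
python3 st.py; python3 - <<'E'
from bench import ctrl
import cv2,numpy as np
f=ctrl.grab_frame("top"); s=ctrl.grab_frame("scene"); np.save("top1.npy",f,allow_pickle=True)
a=cv2.resize(f["frame"][165:295,175:305,::-1],(520,520),interpolation=2);b=cv2.resize(s["frame"][140:250,220:290,::-1],(280,440),interpolation=2)
c=np.zeros((520,800,3),np.uint8);c[:,:520]=a;c[:440,520:]=b;cv2.imwrite("pics/fin.png",c)
E
```

```text
t 20.9 jigTCP mm [-204.7    1.3] z 0.1802 toolx yaw in jig -3.141 tilt -1.0 F jig [-0.1  0.5] 0.4 q [ 0.36  0.09 -0.24  1.24 -0.    0.62] -0.00015117671948828697
```

View pics/fin.png

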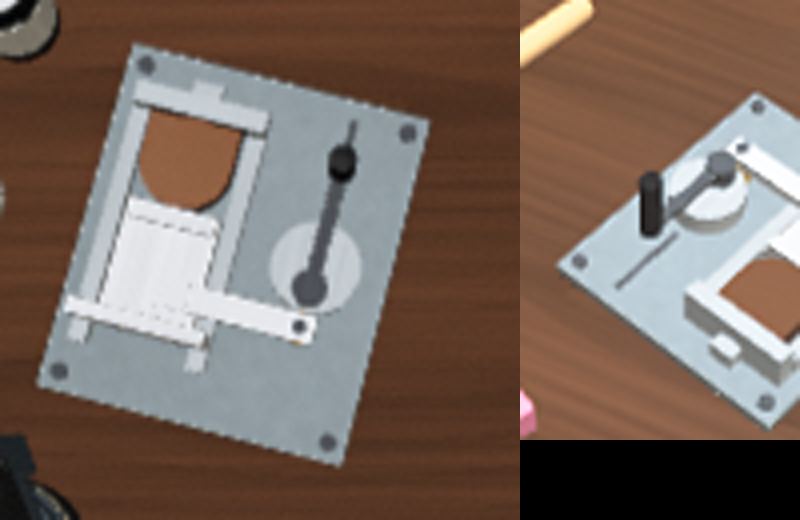

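The lever lies over the line, with the pivot at (310,288) and the post at (342,163). The roller screw has moved to (300,326), about 29 mm. The heel is flat against the fixed jaw and the hand is clear.

```bash
python3 -c "
from bench import ctrl
print(ctrl.close_job())"
```

```text
the job is handed in; nothing more can be done
None
```

I closed the jig and handed the job in: cam at its low point, slide pushed to its hard stop, heel flat against the fixed jaw and the hand clear, though the hand-in returned no verdict.

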